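# Crate the seed sample tins from the slanted rack

## Task

Move the three seed sample tins from the slanted rack into the divided crate, one upright in each cell, lid up, with the square tin in the middle cell and a round tin on each side of it. Each cell has a foam pad of unknown height at the bottom: feel for it and set every tin down on it gently, neither dropping it nor ramming it down. Leave the germination boxes and the white jar where they are.

Things in the scene. Friction and masses are not known exactly. Their poses are not given: they have to be found in the camera images.
- tin_a: Round metal tin, body 50 mm across, lid 52 mm across and 22 mm high. Origin: centre of the underside; its z axis runs along the tin to the lid. 125 mm tall overall; it starts in one of the rack's pockets, leaning, foot down and lid up. About 0.17 to 0.34 kg.
- tin_b: Round metal tin, the same as tin_a. Origin: centre of the underside; its z axis runs along the tin to the lid. 125 mm tall overall; it starts in one of the rack's pockets, leaning, foot down and lid up. About 0.17 to 0.34 kg.
- tin_square: Square metal tin, body 50 x 50 mm (edges slightly rounded), lid 52 x 52 mm and 22 mm high. Origin: centre of the underside; its z axis runs along the tin to the lid. 125 mm tall overall; it starts in one of the rack's pockets, leaning, foot down and lid up. About 0.17 to 0.34 kg. Its flat sides face along its x and y axes.
- rack: Fixed plywood rack: three square pockets at y = -110, 0, 110 mm along its y axis, leaning 28 degrees from vertical, mouths towards its -x. Pockets 54 mm square inside, 75 mm deep, walls 4 mm; the top 50 mm of a tin stands out along the slope. Mid pocket floor: x = 0, 32 mm above the table. Base plate 105 x 300 x 10 mm. Origin: on the table, in the middle.
- crate: Fixed wooden crate, 200 (x) x 70 (y) x 80 mm high, floor and walls 5 mm thick, full-height dividers, a row of three cells along its x axis, each 60 x 60 mm inside, 65 mm apart. In each cell lies a soft grey foam pad whose top is 10 to 40 mm above the crate's floor, different per cell, not measured; it gives 1 mm per 3.5 N, 6 mm at most. Origin: centre of the underside.
- cell0 (a point): Centre of the end cell at the crate's -x end, on the upper face of the crate's floor, which is 5 mm above the table (below the pad). Axes as the crate's.
- cell1 (a point): The same point of the middle cell.
- cell2 (a point): The same point of the end cell at the crate's +x end.
- box1: Bystander: clear plastic germination box with a blue blotter, 110 x 110 x 34 mm, open on top. Origin: centre of the underside.
- jar: Bystander: white plastic jar, 64 mm across, 100 mm high. Origin: centre of the underside.
There are look-alikes about, which are no part of the job. Leave any blue, turquoise or yellow look-alike of the tin_b alone.

How it is judged:
By the outcome, as a careful person would: the job done as asked, in the order asked, and still so for the second after the job is handed in, with the robot touching nothing.
It also fails if it takes over 72 s, if anything falls off the work surface, if the arm or the gripper's body presses on something with over 40 N, if the wrist force passes 120 N, or if a joint passes its speed limit or range.

## Robot

A 6-joint arm with a two-finger parallel gripper is mounted at the origin on the work surface. World frame = base frame: x ahead of the robot, y to its left, z up, the work surface at z = 0. Lengths are in m, angles in rad, forces in N, time in s.
With the tool pointing down it reaches from about 0.25 to 0.725 m from the base axis. Payload 9.7 kg.
Tool frame: the origin (TCP) lies between the finger pads; the fingertips stand robot.tip_reach ahead of it and the grasp point (between the pads) lies 2 mm behind it (robot.tip_reach is the distance from the TCP to the fingertips, in m); z points along the fingers, y is the line along which they close (so a half turn about z gives the same grasp; the last joint's range is limited). The gripper opens to 85 mm and grips with 20 to 120 N. Pads are 22 mm wide; open, the fingers measure 114 mm over their backs; the gripper's body (76 mm by 85 mm) begins 54 mm behind the grasp point. The pads swing forward as they close: fully open they stand 13 mm farther back than shut.
Start: joints at [-1.258, 0.087, 0.176, 1.66, 0, 1.571], TCP at [0.169, -0.523, 0.248] pointing down, gripper open.
Joint ranges: [-3.13, 3.13], [-0.85, 1.81], [-1.15, 1.24], [-2.2, 2.28], [-1.44, 1.52], [-3.14, 3.14]. Speed limits (rad/s): [2.22, 2.22, 2.57, 3.14, 3.14, 3.14].

## Interface

Orientations are given as a rotation vector (axis times angle).
In Python, from rig import robot, claw, kin, status, capture, calibration, silhouettes, pinpoint gives the robot as it stands. Calls block until the motion is done:
- robot.goto(position, orientation): joint-space move of the TCP to a pose.
- robot.move_straight(position, ori=None, velocity=0.15): straight line of the TCP; ori=None keeps the orientation; velocity is the mean speed in m/s.
- robot.set_joints(angles): joint-space move.
- claw.command_gripper(opening, grasp_force=None): opening from 0.0 (shut) to 1.0 (fully open); grasp_force is the grip in N (None keeps the last); returns when the fingers have stopped.
- robot.sleep(seconds).
- kin.ik(position, orientation): joint angles nearest the present ones, or None.
- status.read_state(): the state.
- capture(name): name is "side" or "top" or "wrist"; returns (picture, depth): 480x640x3 uint8, red, green, blue; 480x640 float32, m along the optical axis (not along the pixel's ray), 0 where there is no reading.
- calibration(name): a dict with "fov_y" (degrees; the focal length in pixels is half the picture's height over the tangent of half this angle, whatever the lens; pixels are square), "cx", "cy" (the principal point, pixels), "position" and "orientation" of the camera in the world. Camera axes: x right, y down, z forward; pixel columns grow to the right and rows downward; lengths in m; the calibration is good to about 2 mm. A picture is of the moment at which its call begins: read the wrist's pose just before it. calibration takes no time and is no camera call; for the wrist camera it gives the pose at the moment of the call.
A pose or a line that the arm cannot do raises robot.Unreachable and nothing moves.
- robot.finish_job(): hands the job in; it is judged then, once.
Trained networks look in the newest picture that a camera, given by its name, has taken for a name from the list of things; names that differ only in an ending like _2 or _b are one class to them, and where a whole thing is asked for, a point or a joint stands for the part that bears it (a point fixed in the world has none). Each returns a list of dicts, best first, with "score" (0 to 1); they miss things now and then, are a little off and sometimes report something else, mostly with a low value. They report only what shows in the picture. A call takes as long as a camera call. They do not tell look-alikes from the thing itself.
- silhouettes(target, camera): "region" (480x640 bool, what is visible of it) and "rect" ([left, top, right, bottom] in pixels, round what is visible of it).
- pinpoint(target, camera): "at" ([column, row] in pixels: a listed point, or the origin of a listed thing).
The state is a dict: "t": time; "qpos": joint angles; "dq": joint speeds; "joint_efforts": joint torques, N m; "ee_pos": TCP position; "tcp_rot": TCP orientation; "contact_force": force on the tool from outside, world axes, zero at the start; "ft_torque": the same for the moment, N m; "finger_gap": opening from 0.0 (shut) to 1.0 (fully open); "grasp_force": force on a finger pad.
Only numpy, scipy, OpenCV 4.12 (cv2) and the standard library are available. Lean on these libraries where they do the work, as an engineer would, in place of code of your own. Each camera call takes 0.05 s, during which the arm holds its last target. There are 200 camera calls.

## Working session

There is one attempt and no reset: what is moved stays moved. The work goes in short steps, each a Python script; the robot and the scene stay as the last script left them, time stands still between calls to the robot, and variables do not carry over. Pictures are saved under pics/ and viewed, at most 10 in all, crops included, and the job is handed in when it is done.

```bash
mkdir -p pics; ls; python3 - <<'E'
from rig import *
import cv2,numpy as np
from rig import robot, claw, kin, status, capture, calibration, silhouettes, pinpoint
print(robot.tip_reach, status.read_state())
for c in ["side","top"]:
    p,d=capture(c); cv2.imwrite(f"pics/{c}0.png",p[:,:,::-1]); np.save(f"{c}_d.npy",d); np.save(f"{c}_p.npy",p)
    print(c,calibration(c))
    for n in ["tin_a","tin_square","rack","crate","box1","jar"]:
        print(n,[(round(r["score"],2),np.round(r["rect"]).tolist()) for r in silhouettes(n,c)][:5],[(round(r["score"],2),np.round(r["at"]).tolist()) for r in pinpoint(n,c)][:5])
    for n in ["cell0","cell1","cell2"]:
        print(n,[(round(r["score"],2),np.round(r["at"]).tolist()) for r in pinpoint(n,c)][:5])
E
```

```text
pics
0.017 {'t': 0.0, 'qpos': array([-1.25795749e+00,  8.74504447e-02,  1.75115477e-01,  1.65981253e+00,
       -1.37348663e-05,  1.57078983e+00]), 'dq': array([-6.59403722e-04, -4.30728148e-04,  7.19265893e-04,  1.27428613e-03,
       -1.54908432e-03, -4.91496329e-05]), 'joint_efforts': array([-2.27400749e-03, -5.20392072e+01,  4.64801180e+01,  1.64211314e-02,
       -1.27122858e-04,  5.30983641e-06]), 'ee_pos': array([ 0.16919765, -0.52309793,  0.24757878]), 'tcp_rot': array([-3.10192034e+00, -4.89207178e-01,  3.51790529e-04]), 'contact_force': array([0.24867413, 0.55630041, 0.80243861]), 'ft_torque': array([-0.00771791,  0.03508865,  0.02756778]), 'grasp_force': 0.0, 'finger_gap': 1.0023689815776724}
side {'fov_y': 49.86499173471378, 'cx': 321.7898765219784, 'cy': 238.48620635998523, 'position': array([0.12914995, 0.51609897, 0.6201777 ]), 'orientation': array([-0.93080388,  2.40186687, -1.13627498])}
tin_a [(0.9, [274.0, 218.0, 317.0, 269.0]), (0.76, [244.0, 159.0, 302.0, 202.0]), (0.67, [282.0, 208.0, 348.0, 236.0]), (0.61, [353.0, 240.0, 420.0, 300.0]), (0.59, [218.0, 258.0, 26
[... 1083 characters left out ...]
, [233.0, 244.0]), (0.83, [322.0, 304.0]), (0.77, [334.0, 199.0]), (0.6, [288.0, 243.0])]
tin_square [(0.57, [143.0, 238.0, 182.0, 274.0])] [(0.81, [176.0, 242.0])]
rack [(0.57, [151.0, 220.0, 307.0, 276.0])] [(0.58, [236.0, 247.0])]
crate [(0.59, [434.0, 221.0, 496.0, 333.0])] [(0.9, [456.0, 279.0]), (0.24, [234.0, 243.0])]
box1 [(0.58, [191.0, 309.0, 263.0, 378.0])] [(0.79, [225.0, 346.0])]
jar [(0.71, [428.0, 154.0, 470.0, 197.0])] [(0.94, [446.0, 183.0])]
cell0 [(0.94, [454.0, 251.0]), (0.62, [458.0, 279.0]), (0.58, [463.0, 312.0])]
cell1 [(0.94, [454.0, 251.0]), (0.62, [458.0, 279.0]), (0.58, [463.0, 312.0])]
cell2 [(0.94, [454.0, 251.0]), (0.62, [458.0, 279.0]), (0.58, [463.0, 312.0])]
```

View pics/top0.png

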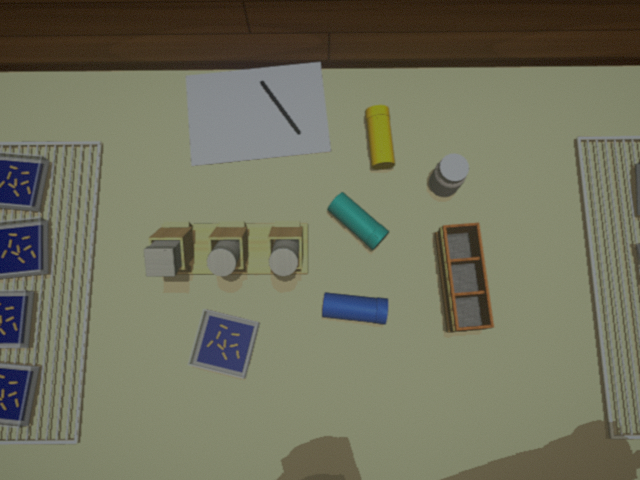

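View pics/side0.png

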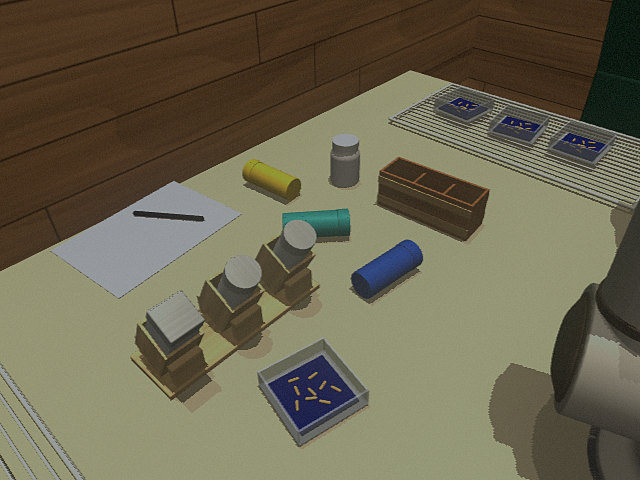

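The top view (+x up, +y left) shows the rack with the square tin at (163,258) and round tins at (223,260) and (285,260). The crate is at (466,278), with its row roughly along x. The three coloured look-alikes lie on their sides on the table. Next I'll fit the poses from depth.

```bash
cat > h.py <<'E'
import numpy as np,cv2
from scipy.spatial.transform import Rotation as R
from rig import robot, claw, kin, status, capture, calibration, silhouettes, pinpoint
def cloud(cam,d,cal=None):
    c=cal or calibration(cam); f=240/np.tan(np.radians(c["fov_y"]/2))
    v,u=np.mgrid[:480,:640]
    P=np.stack([(u-c["cx"])/f*d,(v-c["cy"])/f*d,d],-1)
    W=P@R.from_rotvec(c["orientation"]).as_matrix().T+c["position"]
    W[d<=0]=np.nan
    return W
E
python3 - <<'E'
from h import *
for cam in ["top","side"]:
    d=np.load(cam+"_d.npy"); W=cloud(cam,d)
    if cam=="top":
        for n,(u,v) in dict(sq=(163,258),r1=(223,260),r2=(285,260),table=(400,400),cell=(460,247),c1=(465,278),c2=(470,310),jar=(453,163),base=(258,262)).items():
            print(n,W[v-2:v+3,u-2:u+3].reshape(-1,3).mean(0).round(4), W[v-2:v+3,u-2:u+3,2].std().round(4))
    X,Y,Z=np.moveaxis(W,-1,0)
    print(cam,"table z",np.nanmedian(Z[(abs(Z)<.02)]))
    # crate rim
    m=(Z>.072)&(Z<.088)&(Y<-.17)&(Y>-.33)&(X>.25)&(X<.55)
    r=cv2.minAreaRect(W[m][:,:2].astype(np.float32)); print("crate",m.sum(),r, np.median(Z[m]))
    # lids
    m=(Z>.12)&(Z<.2)&(Y>0.0)&(Y<.5)&(X>.2)&(X<.6)
    n,l=cv2.connectedComponents(m.astype(np.uint8))
    for i in range(1,n):
        k=l==i
        if k.sum()<100: continue
        p=W[k]
        a=np.array([-np.sin(np.radians(28)),0,np.cos(np.radians(28))])
        s=p@a; top=np.percentile(s,95); q=p[s>top-.008]
        c=q.mean(0); U,S,V=np.linalg.svd(q-c); nn=V[2]*np.sign(V[2][2])
        e1=np.array([np.cos(np.radians(28)),0,np.sin(np.radians(28))])
        uv=np.c_[q@e1,q[:,1]].astype(np.float32); rr=cv2.minAreaRect(uv)
        cc=rr[0][0]*e1+np.array([0,rr[0][1],0])+a*np.median(q@a)
        print("lid",len(p),len(q),"mean",c.round(4),"n",nn.round(3),"rect",np.round(rr[1],4),round(rr[2],1),"ctr",cc.round(4))
E
```

```text
sq [0.5741 0.3124 0.1435] 0.0019
r1 [0.5698 0.2065 0.1413] 0.0019
r2 [0.5687 0.0968 0.141 ] 0.0022
table [ 0.3174 -0.1167 -0.0018] 0.0017
cell [ 0.614  -0.2461  0.0173] 0.0022
c1 [ 0.5491 -0.2484  0.0317] 0.0018
c2 [ 0.4872 -0.2563  0.0236] 0.0018
jar [ 0.7625 -0.2221  0.0975] 0.0013
base [0.5893 0.1604 0.0079] 0.0019
top table z -0.0019130283065502685
crate 488 ((0.5001271367073059, -0.24431662261486053), (0.1040862426161766, 0.07448247075080872), 4.023331642150879) 0.0774847306248625
lid 751 649 mean [0.5668 0.2096 0.1396] n [-0.461 -0.004  0.888] rect [0.0502 0.0516] 44.9 ctr [0.5666 0.2098 0.1395]
lid 740 647 mean [0.5664 0.1    0.1397] n [-0.459  0.001  0.889] rect [0.0515 0.0501] 1.1 ctr [0.5661 0.1004 0.1396]
lid 979 849 mean [0.5674 0.3191 0.1395] n [-0.462 -0.003  0.887] rect [0.0534 0.0536] 0.4 ctr [0.5666 0.3199 0.1392]
side table z 0.00012785564152917317
crate 614 ((0.5000652074813843, -0.2438890039920807), (0.10306251049041748, 0.0772419348359108), 2.9910900592803955) 0.07813734424492852
lid 978 823 mean [0.5661 0.1031 0.1406] n [-0.479  0.028  0.878] rect [0.0513 0.0501] 61.8 ctr [0.5664 0.1016 0.141 ]
lid 1179 1039 mean [0.5666 0.2125 0.1406] n [-0.479  0.024  0.878] rect [0.0507 0.052 ] 4.8 ctr [0.5668 0.2111 0.1409]
lid 1876 1732 mean [0.567  0.3222 0.1404] n [-0.478  0.012  0.878] rect [0.0523 0.0528] 89.6 ctr [0.5678 0.3209 0.141 ]
```

```bash
python3 - <<'E'
from h import *
for cam in ["top","side"]:
    W=cloud(cam,np.load(cam+"_d.npy")); W[...,2]+=.002 if cam=="top" else 0
    X,Y,Z=np.moveaxis(W,-1,0)
    m=(Z>.073)&(Z<.088)&(Y<-.17)&(Y>-.33)&(X>.35)&(X<.7)
    print("crate",m.sum(),cv2.minAreaRect(W[m][:,:2].astype(np.float32)),np.median(Z[m]))
    c=cv2.minAreaRect(W[m][:,:2].astype(np.float32))[0]
for i in range(1):
    W=cloud("top",np.load("top_d.npy"))
    for u,v in [(460,247),(465,278),(470,310)]: 
        p=W[v-5:v+6,u-5:u+6].reshape(-1,3); print("pad z",(np.median(p[:,2])+.002).round(4))
Rt=lambda a,yaw,flip: (R.from_euler("z",yaw)*R.from_euler("y",a)*R.from_rotvec([np.pi,0,0])*R.from_euler("z",flip))
a=-np.radians(28)
for flip in (0,np.pi):
    r=Rt(a,0,flip); print("toolz",r.as_matrix()[:,2].round(3),"tooly",r.as_matrix()[:,1].round(3))
    for p in [(.5667,.101,.1405),(.5667,.3203,.1405),(.52,.32,.24)]:
        print(p,kin.ik(p,r.as_rotvec()))
    r=Rt(0,np.radians(4),flip)
    for p in [(.614,-.24,.32),(.614,-.24,.12),(.48,-.25,.32),(.45,.3,.33)]:
        print(p,kin.ik(p,r.as_rotvec()))
E
```

```text
crate 975 ((0.5479305982589722, -0.2410445660352707), (0.20009812712669373, 0.07453031092882156), 3.9324848651885986) 0.079251222495891
crate 1058 ((0.5498250722885132, -0.24174709618091583), (0.20179477334022522, 0.07620053738355637), 3.1437084674835205) 0.07838977706635764
pad z nan
pad z 0.0335
pad z 0.0263
toolz [ 0.469 -0.    -0.883] tooly [-0. -1.  0.]
(0.5667, 0.101, 0.1405) [ 0.22520055 -0.31802816 -0.49111346  0.91954391 -0.10502685 -2.94201409]
(0.5667, 0.3203, 0.1405) [ 0.62828996 -0.06541372 -0.26895698  0.96101079 -0.27956505 -2.57124409]
(0.52, 0.32, 0.24) [ 0.6818999  -0.15825532 -0.16006382  1.17749009 -0.30039073 -2.5196906 ]
(0.614, -0.24, 0.32) [-3.72619217e-01  4.30581350e-01  7.36241309e-01  1.87645629e+00
  4.44089210e-16  2.69916027e+00]
(0.614, -0.24, 0.12) [-3.72619217e-01  3.39078851e-01  2.23672530e-01  1.45539001e+00
  4.44089210e-16  2.69916027e+00]
(0.48, -0.25, 0.32) [-4.80175030e-01  1.06491414e-01  3.38818053e-01  1.80312297e+00
  4.44089210e-16  2.59160445e+00]
(0.45, 0.3, 0.33) [ 0.5880026   0.11358968  0.36678408  1.82399073  0.         -2.62340322]
toolz [ 0.469 -0.    -0.883] tooly [-0.  1. -0.]
(0.5667, 0.101, 0.1405) [ 0.22520055 -0.31802816 -0.49111346  0.91954391 -0.10502685  0.19957856]
(0.5667, 0.3203, 0.1405) [ 0.62828996 -0.06541372 -0.26895698  0.96101079 -0.27956505  0.57034856]
(0.52, 0.32, 0.24) [ 0.6818999  -0.15825532 -0.16006382  1.17749009 -0.30039073  0.62190205]
(0.614, -0.24, 0.32) [-3.72619217e-01  4.30581350e-01  7.36241309e-01  1.87645629e+00
 -4.44089210e-16 -4.42432387e-01]
(0.614, -0.24, 0.12) [-3.72619217e-01  3.39078851e-01  2.23672530e-01  1.45539001e+00
 -4.44089210e-16 -4.42432387e-01]
(0.48, -0.25, 0.32) [-4.80175030e-01  1.06491414e-01  3.38818053e-01  1.80312297e+00
 -4.44089210e-16 -5.49988200e-01]
(0.45, 0.3, 0.33) [0.5880026  0.11358968 0.36678408 1.82399073 0.         0.51818943]
```

```bash
cat >> h.py <<'E'
A=np.radians(28); AX=np.array([-np.sin(A),0,np.cos(A)])
YAW=np.radians(3.5)
def rot(a,yaw=0): return (R.from_euler("z",yaw)*R.from_euler("y",-a)*R.from_rotvec([np.pi,0,0])*R.from_euler("z",np.pi)).as_rotvec()
LID=dict(r2=(.5665,.1010,.1403),r1=(.5667,.2105,.1402),sq=(.567,.3204,.1402))
CELL=[np.array([.549,-.2414])+k*.065*np.array([np.cos(YAW),np.sin(YAW)]) for k in (-1,0,1)]
DOWN=.020   # TCP below lid top
def st(*k):
    s=status.read_state(); print(round(s["t"],2),"tcp",s["ee_pos"].round(4),"F",s["contact_force"].round(2),"gap",round(s["finger_gap"],3),"grip",round(s["grasp_force"],1),*k,flush=True); return s
def pick(n):
    g=np.array(LID[n])-AX*DOWN; r=rot(A)
    robot.goto(g+AX*.085,r); st("pre")
    robot.move_straight(g,velocity=.12); st("at")
    claw.command_gripper(.45,60); st("gripped")
def lift(n,c):
    g=np.array(LID[n])-AX*DOWN
    robot.move_straight(g+AX*.03,velocity=.08); st("out30")
    robot.move_straight(g+AX*.095,velocity=.15); st("out95")
def carry(c,z=.32):
    robot.goto([*CELL[c],z],rot(0,YAW)); st("over cell")
E
python3 - <<'E'
from h import *
claw.command_gripper(1.0,60)
st(); pick("r2"); lift("r2",2)
p,d=capture("side"); cv2.imwrite("pics/s1.png",p[:,:,::-1])
E
```

```text
1.82 tcp [ 0.1692 -0.5233  0.2483] F [ 0.17  0.82 -1.24] gap 1.0 grip 0.0
4.38 tcp [0.5362 0.1004 0.1978] F [-1.01  0.24  0.29] gap 0.997 grip 0.0 pre
5.24 tcp [0.5761 0.101  0.1234] F [-0.55  0.11  0.06] gap 1.0 grip 0.0 at
5.66 tcp [0.5761 0.1012 0.1239] F [-3.83  0.42  6.04] gap 0.591 grip 61.8 gripped
6.18 tcp [0.5619 0.1011 0.1492] F [0.9  0.43 1.1 ] gap 0.59 grip 63.4 out30
6.77 tcp [0.5311 0.101  0.2053] F [-0.58  0.08 -2.42] gap 0.593 grip 63.3 out95
```

View pics/s1.png

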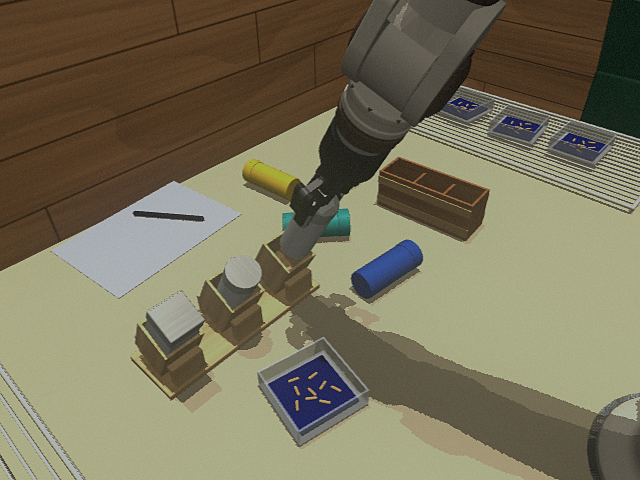

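```bash
cat >> h.py <<'E'
def tinfit():
    s=status.read_state(); c=s["ee_pos"]; p,d=capture("side"); W=cloud("side",d); out=[]
    for h in (-.045,-.06,-.075,-.09):
        q=W[(abs(W[...,2]-c[2]-h)<.006)&(np.hypot(W[...,0]-c[0],W[...,1]-c[1])<.05)][:,:2]
        if len(q)<20: continue
        from scipy.optimize import least_squares
        f=least_squares(lambda x:np.hypot(*(q-x).T)-.025,c[:2]+[0,-.01],loss="soft_l1",f_scale=.002)
        out.append((h,len(q),((f.x-c[:2])*1e3).round(1).tolist()))
    W2=W[(W[...,2]>c[2]-.13)&(np.hypot(W[...,0]-c[0],W[...,1]-c[1])<.045)]
    print("tin offsets mm",out,"lowest rel TCP",np.percentile(W2[:,2]-c[2],1).round(4))
def force(n=4):
    v=[]
    for _ in range(n): robot.sleep(.02); v.append(status.read_state()["contact_force"])
    return np.mean(v,0)
def place(c,pad,dxy=(0,0),start=.012):
    xy=CELL[c]+dxy; z=pad+.125-DOWN+start
    robot.move_straight([*xy,z+.04],velocity=.15); robot.move_straight([*xy,z],velocity=.08)
    f0=force(8); st("start feel",f0.round(2)); touched=False
    for i in range(25):
        z-=.0015; robot.move_straight([*xy,z],velocity=.03)
        f=force(3)-f0; print(i,round(z,4),f.round(2),flush=True)
        if np.hypot(f[0],f[1])>8: print("LATERAL"); return False
        if f[2]>3: touched=True; break
    return touched
def release(c):
    claw.command_gripper(1.0); s=st("open"); 
    robot.move_straight(s["ee_pos"]+[0,0,.08],velocity=.15); st("clear")
E
python3 - <<'E'
from h import *
s=st(); robot.move_straight(s["ee_pos"]+[0,0,.05],velocity=.2)
carry(2); tinfit()
E
```

```text
6.82 tcp [0.531  0.1009 0.2047] F [-0.75  0.44 -2.46] gap 0.598 grip 63.3
8.54 tcp [ 0.614  -0.2365  0.32  ] F [-0.52  0.27 -1.1 ] gap 0.598 grip 63.4 over cell
tin offsets mm [(-0.045, 197, [0.4, -1.2]), (-0.06, 189, [0.3, -1.0]), (-0.075, 183, [0.5, -0.8]), (-0.09, 180, [0.1, -0.9])] lowest rel TCP -0.102
```

```bash
python3 - <<'E'
from h import *
if place(2,.019): release(2); p,d=capture("side"); cv2.imwrite("pics/s2.png",p[:,:,::-1])
st()
E
```

```text
10.48 tcp [ 0.6142 -0.2376  0.1367] F [ 0.1  -0.09 -0.37] gap 0.593 grip 63.4 start feel [ 0.21  0.06 -1.39]
0 0.1345 [-0.83  0.14 -0.77]
1 0.133 [-0.13  0.06 -0.98]
2 0.1315 [ 0.08  0.24 -0.14]
3 0.13 [ 0.18 -0.54 -0.84]
4 0.1285 [-0.28  0.32 -0.56]
5 0.127 [-0.46 -0.08 -0.42]
6 0.1255 [ 0.34  0.13 -0.3 ]
7 0.124 [0.06 0.03 2.23]
8 0.1225 [0.09 0.39 5.93]
13.62 tcp [ 0.6138 -0.2374  0.1222] F [-0.16  0.64  0.33] gap 1.0 grip 0.0 open
14.31 tcp [ 0.6137 -0.2374  0.2013] F [ 0.4  -0.1  -0.23] gap 0.999 grip 0.0 clear
14.36 tcp [ 0.6135 -0.2373  0.2008] F [-0.34  0.04  0.04] gap 0.997 grip 0.0
```

```bash
python3 - <<'E'
from h import *
pick("r1"); lift("r1",0)
s=st(); 
if s["finger_gap"]<.56: raise SystemExit("no grip")
robot.move_straight(s["ee_pos"]+[0,0,.06],velocity=.2)
carry(0); tinfit()
if place(0,.0263): release(0)
p,d=capture("side"); cv2.imwrite("pics/s2.png",p[:,:,::-1]); st()
E
```

```text
16.02 tcp [0.5367 0.21   0.1977] F [ 0.41 -0.68 -0.32] gap 0.999 grip 0.0 pre
16.88 tcp [0.5764 0.2105 0.1233] F [-0.94 -0.12 -0.11] gap 1.001 grip 0.0 at
17.3 tcp [0.5763 0.2108 0.1238] F [-3.96  0.18  5.76] gap 0.597 grip 61.7 gripped
17.82 tcp [0.562  0.2106 0.1492] F [ 1.16 -0.57  1.02] gap 0.594 grip 63.3 out30
18.41 tcp [0.5313 0.2104 0.2053] F [-0.72 -0.14 -2.42] gap 0.589 grip 63.2 out95
18.41 tcp [0.5313 0.2104 0.2053] F [-0.72 -0.14 -2.42] gap 0.589 grip 63.2
20.54 tcp [ 0.4844 -0.2446  0.3199] F [ 0.44  0.15 -1.91] gap 0.588 grip 63.3 over cell
tin offsets mm [(-0.045, 229, [0.4, -1.1]), (-0.06, 223, [0.4, -0.9]), (-0.075, 210, [0.4, -0.7]), (-0.09, 210, [0.4, -0.6])] lowest rel TCP -0.1019
22.43 tcp [ 0.4844 -0.2455  0.1439] F [ 0.07 -0.51 -2.33] gap 0.596 grip 63.3 start feel [ 0.13 -0.14 -1.59]
0 0.1418 [-0.05  0.05 -0.12]
1 0.1403 [-0.22  0.21  0.15]
2 0.1388 [-0.35  0.07  0.14]
3 0.1373 [-0.38 -0.17  0.38]
4 0.1358 [-0.56  0.29  0.11]
5 0.1343 [-0.09  0.13  0.03]
6 0.1328 [-0.03  0.21  0.29]
7 0.1313 [0.09 0.11 0.83]
8 0.1298 [-0.28  0.5   5.1 ]
25.57 tcp [ 0.4841 -0.2454  0.1297] F [-0.32 -0.71  0.16] gap 1.0 grip 0.0 open
26.26 tcp [ 0.484  -0.2453  0.2089] F [-0.06  0.37 -0.92] gap 0.999 grip 0.0 clear
26.31 tcp [ 0.4838 -0.2452  0.2084] F [-0.28 -1.02 -0.19] gap 0.996 grip 0.0
```

View pics/s2.png

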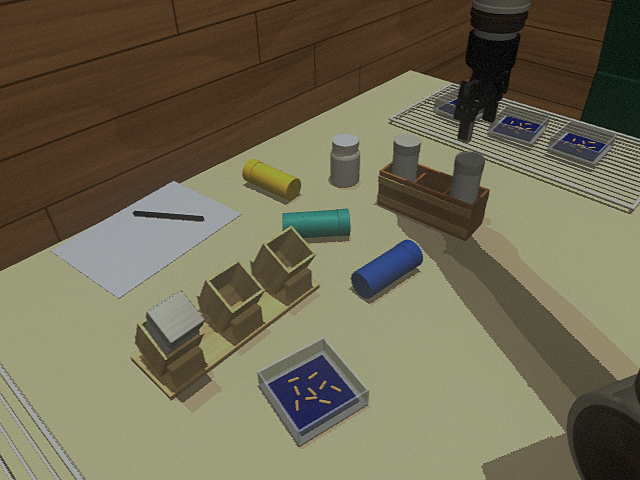

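Both round tins stand upright in the end cells, at (405,157) and (467,177), and the middle cell is free. Next is the square tin.

```bash
python3 - <<'E'
from h import *
pick("sq"); lift("sq",1)
s=st(); 
if s["finger_gap"]<.56: raise SystemExit("no grip")
robot.move_straight(s["ee_pos"]+[0,0,.06],velocity=.2)
carry(1); tinfit()
if place(1,.0335):
    release(1); s=st(); robot.move_straight(s["ee_pos"]+[0,0,.1],velocity=.2)
    robot.goto([.35,.0,.35],rot(0,0))
for c in ["side","top"]:
    p,d=capture(c)
    x,y=(360,110) if c=="side" else (410,200)
    cv2.imwrite(f"pics/{c}9.png",cv2.resize(p[y:y+150,x:x+160,::-1],None,fx=3.5,fy=3.5))
st()
E
```

```text
28.35 tcp [0.5369 0.3197 0.1976] F [ 0.47  0.09 -0.13] gap 1.001 grip 0.0 pre
29.21 tcp [0.5766 0.3205 0.1233] F [0.12 1.89 0.25] gap 0.998 grip 0.0 at
29.62 tcp [0.5765 0.3208 0.1237] F [-4.07  1.6   6.53] gap 0.604 grip 62.9 gripped
30.14 tcp [0.5626 0.3205 0.1491] F [ 2.09 -0.01  0.47] gap 0.606 grip 64.8 out30
30.73 tcp [0.5315 0.3203 0.2048] F [-0.42 -0.21 -3.71] gap 0.598 grip 65.1 out95
30.73 tcp [0.5315 0.3203 0.2048] F [-0.42 -0.21 -3.71] gap 0.598 grip 65.1
33.2 tcp [ 0.5493 -0.2405  0.3199] F [ 0.73 -0.84 -3.36] gap 0.603 grip 65.0 over cell
tin offsets mm [(-0.045, 270, [-1.6, 2.0]), (-0.06, 261, [-1.1, 2.0]), (-0.075, 259, [-1.5, 2.5]), (-0.09, 250, [-0.9, 2.4])] lowest rel TCP -0.1016
35.05 tcp [ 0.5493 -0.2415  0.1512] F [ 0.29  0.15 -2.95] gap 0.605 grip 65.0 start feel [ 0.28  0.05 -3.04]
0 0.149 [ 0.12  0.1  -0.56]
1 0.1475 [ 0.19 -0.06  0.32]
2 0.146 [-0.63 -0.55 -0.3 ]
3 0.1445 [-0.29  0.68  0.05]
4 0.143 [-0.11 -0.34 -0.48]
5 0.1415 [-0.15 -0.08  0.14]
6 0.14 [-0.2  -0.29 -0.25]
7 0.1385 [-0.35 -0.47  0.54]
8 0.137 [-0.24 -0.03  4.28]
38.19 tcp [ 0.549  -0.2414  0.1369] F [-0.48 -0.11  0.4 ] gap 1.001 grip 0.0 open
38.88 tcp [ 0.5488 -0.2413  0.2161] F [ 0.53 -0.62 -1.44] gap 0.997 grip 0.0 clear
38.88 tcp [ 0.5488 -0.2413  0.2161] F [ 0.53 -0.62 -1.44] gap 0.997 grip 0.0
40.82 tcp [ 0.3507 -0.0005  0.3495] F [ 0.21  0.2  -0.27] gap 1.0 grip 0.0
```

View pics/side9.png

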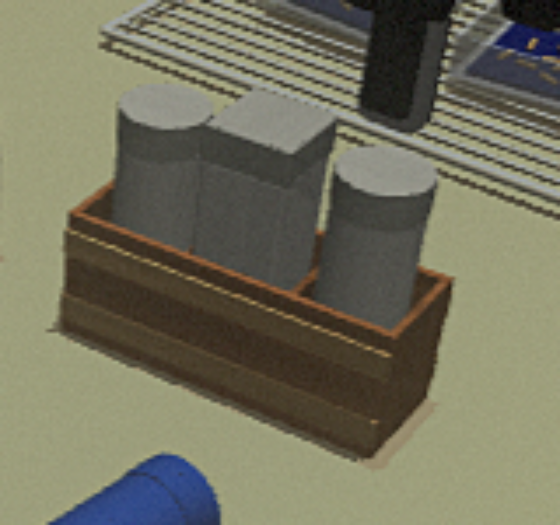

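View pics/top9.png

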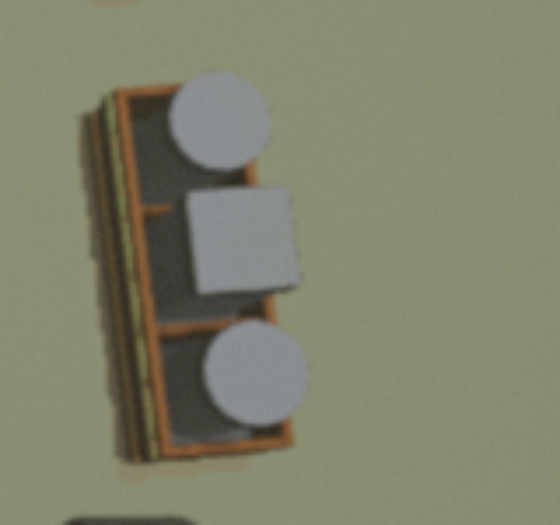

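Both crops show the three tins upright, lids up. The square tin is in the middle, at (265,190) in the side crop and (243,240) in the top crop, with a round tin on each side. I'm handing the job in.

```bash
python3 -c "
from rig import robot
print(robot.finish_job())"
```

```text
the job is handed in; nothing more can be done
None
```

I handed the job in at about 41 s: all three tins stand upright, lid up, in the crate with the square one in the middle, each set down on its pad at about 4–6 N, and the boxes, jar and look-alikes were left alone.

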